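# Change over the label roll on a bench bottle labeller

### The arm

A 6-joint arm with a two-finger parallel gripper is mounted at the origin on a cart in front of the work surface, level with it; the furniture and walls round the work are solid. World frame = base frame: x ahead of the robot, y to its left, z up, the work surface at z = 0. Lengths are in m, angles in rad, forces in N, time in s.
With the tool pointing down it reaches from about 0.425 to 0.95 m from the base axis. Payload 14.7 kg.
Tool frame: the origin (TCP) lies on the centre line of the jaws, within the pads' length; the fingertips stand 14 mm ahead of it and the grasp point (between the pads) lies 5 mm behind it; z points along the fingers, y is the line along which they close (so a half turn about z gives the same grasp; the last joint's range is limited). The gripper opens to 85 mm and grips with 20 to 120 N. Pads are 22 mm wide; open, the fingers measure 114 mm over their backs; the gripper's body (76 mm by 85 mm) begins 54 mm behind the grasp point. The pads swing forward as they close: fully open they stand 13 mm farther back than shut.
Start: joints at [1.274, 0.48, 1.596, -0, 1.065, -0.047], TCP at [0.161, 0.63, 0.245] pointing down, gripper open.
Joint ranges: [-2.75, 2.75], [-0.82, 2.05], [0.23, 2.67], [-1.56, 4.7], [0.09, 2.69], [-2.92, 2.92]. Speed limits (rad/s): [1.89, 1.89, 2.39, 3.01, 3.01, 3.01].

### API

Orientations are given as a rotation vector (axis times angle).
In Python, from bench import robot gives the robot as it stands.
- The arm moves only by the tool step_arm, never from a script. Its argument "commands" is a list of rows, each a list of 4 numbers: the shift along the tool's x, y, z in cm, then the turn about the tool's z in rad. A call has 1 to 20 rows; each row shifts and turns the commanded pose from where the row before left it, along the tool's axes as they then stand; what a row does not reach is not made up. A row lasts 1/10 s, in which the tool goes at most 50 mm and 8.59 degrees, less where a joint would pass 70% of its speed; a pose out of reach is approached as far as the arm can. A call is refused whole if a number of a shift passes 5 or a number of a turn 0.15, either way. A call with a gripper value outside its range is refused whole. "grip" is the closure, from -1 (fully open) to 1 (shut), set as the call begins (left out, the last holds). The fingers move at their own pace and stop on an object; "newtons" is the grip in N (left out, the last holds). Time passes only in rows, so rows that do not move let the fingers close. It gives the time, the measured TCP pose, the force, the opening and the grip force at its end, in the units of the state.
- robot.sense(): the state, without advancing time (a new reading comes with each control period).
- robot.grab_frame(name): name is "scene" or "top"; returns (picture, depth): 420x560x3 uint8, red, green, blue; 420x560 float32, m along the optical axis (not along the pixel's ray), 0 where there is no reading.
- robot.camera_params(name): a dict with "K" (3x3 intrinsics, pixels), "k1" (the pictures are not rectified: a ray, as slopes to the right and down, at radius r is drawn at 1 + k1 r^2 times it, then the intrinsics apply), "cam_to_world" (4x4, takes a point from camera to world coordinates). Camera axes: x right, y up, looking along -z (the intrinsics and any distortion apply to the point x, -y, -z); pixel columns grow to the right and rows downward; lengths in m; the calibration is good to about 2 mm. A picture is of the moment at which its call begins. camera_params takes no time and is no camera call.
- robot.job_done(): hands the job in; it is judged then, once.
The state is a dict: "time": time; "qpos": joint angles; "qd": joint speeds; "effort": joint torques, N m; "tool_pos": TCP position; "orientation": TCP orientation; "contact_force": force on the tool from outside, world axes, zero at the start; "wrist_torque": the same for the moment, N m; "finger_gap": finger opening in m; "finger_force": force on a finger pad.
Only numpy, scipy, OpenCV 4.12 (cv2) and the standard library are available. Lean on these libraries where they do the work, as an engineer would, in place of code of your own. Each camera call takes 0.05 s, during which the arm holds its last target. There are 200 camera calls.

### The job

Change the bottle labeller over from the green label roll to the dark red one. Lift off the brass weight and then the aluminium pressure plate and lay each of them on the oval tray, put the green roll onto the empty oak post, and fit the red roll over the labeller's spindle; then put the pressure plate and, on top of it, the brass weight back on the spindle, everything fully down. Leave the gold roll on its post.

Things in the scene. Friction and masses are not known exactly. Their poses are not given: they have to be found in the camera images.
- labeller: Bench labeller, fixed; wooden board from y +58 to -154, x +-58 mm, 16 high. Origin: on the table under the axis of its upright steel spindle (14 thick, tapered tip, top 94 above the table); z up. A roll on it has its underside at 20. Also on the board: peel plate at x 40, y -56 (30 along x, top 61), turntable at y -106 (82 across, top 24). Fingers have room along its x through the spindle.
- brass_weight: Knurled round brass weight, 34 mm across, 24 high, 0.22 kg, blind bore 19 wide and 18 deep in its underside. Loose; starts on top of the stack, slipped over the spindle's tip (no thread). Origin: centre of its underside, z up. In place its underside lies 82 mm above the table.
- pressure_plate: Aluminium pressure plate, 0.10 kg: disc 46 mm across, 5 thick, with a round hub 30 across rising to 17 above the underside; a 20 mm hole through both. Take it by the hub. Loose; starts on the green roll under the brass weight. Origin: centre of its underside, z up. In place its underside lies 65 mm above the table.
- roll_green: Roll of labels on dark green backing, 64 mm across, 45 mm high, with a 26 mm hole right through it, about 0.16 kg. Loose; it starts on the labeller's spindle under the pressure plate. Origin: centre of its underside, z up.
- roll_red: Roll of labels on dark red backing, the same size as the green one; loose, it stands on one of the three oak posts. Origin: centre of its underside, z up (12 mm above the table on a post).
- roll_gold: Roll of labels on gold-yellow backing, the same size; it stands on another oak post and is to stay there. Origin: centre of its underside, z up.
- post_free: The empty one of three alike turned oak posts, fixed: a round foot 74 mm across and 12 mm high with an upright dowel 15 mm thick in the middle, its rounded tip 43 mm above the table. A roll slips over the dowel and stands on the foot. Origin: on the table at the dowel's axis, z up.
- oval_tray: Dark blue patterned oval enamelled tray, 126 (its x) x 172 (its y) x 12 mm, fixed; its flat floor, about 100 x 144 mm, lies 2 mm above the table. Origin: centre of its underside, z up.
Not all that is in view belongs to the job. Leave any blue or purple look-alike of the brass_weight alone. Leave any blue look-alike of the roll_red alone.

How it is judged:
On the way, in this order (a step that is already met when the one before it is completed fails the run):
1. the brass weight lies on the oval tray, let go (x of brass_weight in the frame of oval_tray between -0.055 and 0.055 m and y of brass_weight in the frame of oval_tray between -0.078 and 0.078 m and height (world z) of brass_weight below 0.03 m and contact force between brass_weight and the fingers below 0.1 N), for 0.2 s.
2. the pressure plate lies on the oval tray, let go, and the brass weight lies there too (x of pressure_plate in the frame of oval_tray between -0.055 and 0.055 m and y of pressure_plate in the frame of oval_tray between -0.078 and 0.078 m and height (world z) of each of pressure_plate, brass_weight below 0.04 m and contact force between pressure_plate and the fingers below 0.1 N and x of brass_weight in the frame of oval_tray between -0.055 and 0.055 m and y of brass_weight in the frame of oval_tray between -0.078 and 0.078 m), for 0.2 s.
3. the green roll stands on the post that was empty, let go (horizontal distance between roll_green and post_free below 0.01 m and height (world z) of roll_green below 0.017 m and angle between roll_green's own z axis and vertical below 0.12 rad and contact force between roll_green and the fingers below 0.1 N), for 0.2 s.
4. the red roll stands on the labeller over the spindle, fully down, let go (horizontal distance between roll_red and labeller below 0.01 m and height (world z) of roll_red below 0.024 m and angle between roll_red's own z axis and vertical below 0.1 rad and contact force between roll_red and the fingers below 0.1 N), for 0.2 s.
5. the pressure plate lies on the red roll over the spindle, hub up, let go (horizontal distance between pressure_plate and labeller below 0.008 m and height (world z) of pressure_plate between 0.06 and 0.07 m and angle between pressure_plate's own z axis and vertical below 0.12 rad and contact force between pressure_plate and the fingers below 0.1 N), for 0.2 s.
At the end, for the whole second after the job is handed in: On the spindle: red roll (10 mm from the axis, within 4 mm of fully down), plate on it hub up, weight on top (each 8 mm from the axis, 5 mm in height). Green roll upright on the post that was empty (10 mm, down to 5 mm). Gold roll not moved (15 mm). All released and at rest (horizontal distance between roll_green and post_free below 0.01 m and height (world z) of roll_green below 0.017 m and angle between each of roll_green, pressure_plate, brass_weight's own z axis and vertical below 0.12 rad and horizontal distance between roll_red and labeller below 0.01 m and height (world z) of roll_red below 0.024 m and angle between roll_red's own z axis and vertical below 0.1 rad and horizontal distance between each of pressure_plate, brass_weight and labeller below 0.008 m and height (world z) of pressure_plate between 0.06 and 0.07 m and height (world z) of brass_weight between 0.077 and 0.087 m and linear speed of each of roll_green, roll_red, pressure_plate, brass_weight below 0.02 m/s and distance of roll_gold from where it was at the start of the episode below 0.015 m); the robot touches nothing.
It fails at once if the gold roll is moved from its place by more than 15 mm (distance of roll_gold from where it was at the start of the episode above 0.015 m).
It also fails if it takes over 136 s, if anything falls off the work surface, if the arm or the gripper's body presses on something with over 40 N, if the wrist force passes 120 N, or if a joint passes its speed limit or range.

## Working session

There is one attempt and no reset: what is moved stays moved. The work goes in short steps, Python scripts to look and compute and a tool call to move; the robot and the scene stay as the last step left them, time stands still between calls to the robot, and variables do not carry over. Pictures are saved under pics/ and viewed, at most 14 in all, crops included, and the job is handed in when it is done.

Besides the shell and the picture viewer there is one more tool, called after "Call:" as name(argument=value, ...), one argument or row to a line, values as JSON. step_arm: Moves the arm, as the interface text tells. Its arguments: {"type":"object","properties":{"commands":{"type":"array"},"grip":{"type":"number"},"newtons":{"type":"number"}},"required":["commands"]}

```bash
mkdir -p pics; ls; python3 - <<'E'
from bench import robot
import cv2,numpy as np
for n in("scene","top"):
    p,d=robot.grab_frame(n); np.savez(f"pics/{n}0.npz",p=p,d=d)
    cv2.imwrite(f"pics/{n}0.png",p[:,:,::-1]); c=robot.camera_params(n)
    print(n,c["K"].tolist(),c["k1"],np.round(c["cam_to_world"],3).tolist())
s=robot.sense();print(s)
E
```

```text
pics
scene [[446.9446729958772, 0.0, 278.7522960715392], [0.0, 446.9446729958772, 217.02430381822057], [0.0, 0.0, 1.0]] 0.049070236522096154 [[0.692, 0.545, -0.473, 0.043], [-0.722, 0.524, -0.452, -0.478], [0.002, 0.654, 0.756, 0.911], [0.0, 0.0, 0.0, 1.0]]
top [[462.99343729466835, 0.0, 275.1849883214131], [0.0, 462.99343729466835, 211.64354376638929], [0.0, 0.0, 1.0]] -0.009571983834372489 [[0.382, 0.83, -0.406, -0.029], [-0.924, 0.348, -0.157, -0.243], [0.011, 0.436, 0.9, 1.364], [0.0, 0.0, 0.0, 1.0]]
{'time': 0.1, 'qpos': array([ 1.27435190e+00,  4.80805742e-01,  1.59676188e+00, -4.25204502e-05,
        1.06509661e+00, -4.66057785e-02]), 'qd': array([ 1.18171973e-03, -1.76789495e-03, -3.37924167e-03,  7.71165776e-05,
        1.07447210e-04,  9.42904985e-04]), 'effort': array([ 6.38503698e-04, -9.52254725e+01, -4.31045365e+01, -5.53811442e-04,
        5.52439713e-03,  5.39069708e-05]), 'tool_pos': array([0.16061153, 0.62950688, 0.24473105]), 'orientation': array([-3.91375342e-01, -3.11697097e+00,  1.66842089e-03]), 'contact_force': array([ 1.63203359e-04,  9.45681914e-02, -2.90623189e-01]), 'wrist_torque': array([-0.00808131, -0.01815696, -0.0092016 ]), 'finger_force': 0.0, 'finger_gap': 0.08569192869706929}
```

View pics/top0.png

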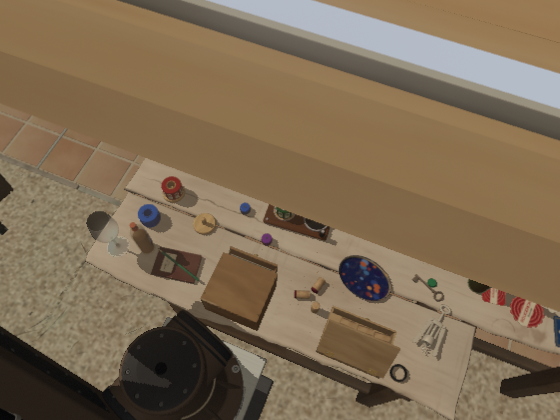

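View pics/scene0.png

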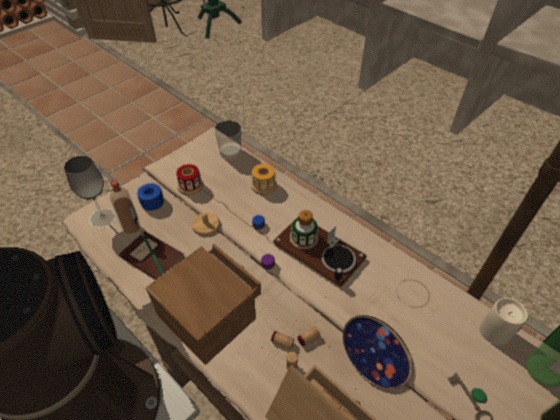

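The scene view shows the red roll (188,178), gold roll (263,178), blue look-alike roll (150,196), empty post (206,224) and the labeller stack (305,230). It also shows the tray (377,352) and the blue and purple weight look-alikes (258,221) and (267,261). In the top view a beam hides gold and part of the labeller. Next I'll measure and enlarge.

```bash
cat > h.py <<'E'
import numpy as np,cv2
from bench import robot
def rays(n,uv):
    c=robot.camera_params(n);K=c["K"];T=np.array(c["cam_to_world"]);k=c["k1"]
    uv=np.atleast_2d(uv).astype(float)
    s=cv2.undistortPoints(uv[:,None],np.array(K),np.array([k,0,0,0.]))[:,0]
    d=np.c_[s[:,0],-s[:,1],-np.ones(len(s))]@T[:3,:3].T
    return T[:3,3],d
def plane(n,uv,z):
    o,d=rays(n,uv);return o+d*((z-o[2])/d[:,2])[:,None]
def cloud(n,d):
    v,u=np.mgrid[:420,:560];o,r=rays(n,np.c_[u.ravel(),v.ravel()])
    X=o+r*d.reshape(-1,1);X[d.ravel()<=0]=np.nan
    return X.reshape(420,560,3)
def grab(n):
    p,d=robot.grab_frame(n);return p,d,cloud(n,d)
def circ(P):
    A=np.c_[2*P,np.ones(len(P))];s=np.linalg.lstsq(A,(P**2).sum(1),rcond=None)[0]
    return s[:2],np.sqrt(s[2]+s[:2]@s[:2])
E
python3 - <<'E'
from h import *
for n in("scene","top"):
    f=np.load(f"pics/{n}0.npz");X=cloud(n,f["d"]);np.save(f"pics/{n}X.npy",X)
    pts={"scene":dict(red=(188,170),gold=(263,170),blue=(150,188),post=(206,215),stack=(305,214),tray=(377,352),bw=(258,221),pw=(267,261),table=(330,320),box=(200,290),glass=(229,135),bottle=(125,205)),
     "top":dict(red=(172,183),blue=(149,213),post=(205,222),tray=(365,278),beam=(300,150),beam2=(200,60),table=(230,240),bw=(245,208),pw=(267,239),box=(240,285),box2=(355,345),bottle=(140,235),stack=(283,212))}[n]
    for k,(u,v) in pts.items(): print(n,k,np.round(X[v,u],3))
p=np.load("pics/scene0.npz")["p"]
cv2.imwrite("pics/crop1.png",cv2.resize(p[120:300,120:390,::-1],None,fx=2.9,fy=2.9,interpolation=cv2.INTER_CUBIC))
E
```

```text
scene red [0.533 0.342 0.048]
scene gold [0.68  0.192 0.046]
scene blue [0.421 0.367 0.04 ]
scene post [0.462 0.183 0.04 ]
scene stack [ 0.598 -0.035  0.105]
scene tray [ 0.483 -0.347  0.001]
scene bw [0.551 0.082 0.024]
scene pw [ 0.477 -0.024  0.023]
scene table [ 0.475 -0.226 -0.007]
scene box [ 0.285 -0.023  0.115]
scene glass [0.722 0.382 0.039]
scene bottle [0.316 0.297 0.107]
top red [0.534 0.339 0.041]
top blue [0.418 0.366 0.015]
top post [0.457 0.184 0.022]
top tray [ 0.482 -0.344  0.007]
top beam [ 0.051 -0.219  1.238]
top beam2 [ 0.099 -0.155  1.206]
top table [0.438 0.09  0.002]
top bw [0.551 0.087 0.022]
top pw [ 0.48  -0.02   0.018]
top box [ 0.287 -0.021  0.115]
top box2 [ 0.249 -0.365  0.139]
top bottle [0.307 0.303 0.132]
top stack [ 0.567 -0.038  0.063]
```

View pics/crop1.png

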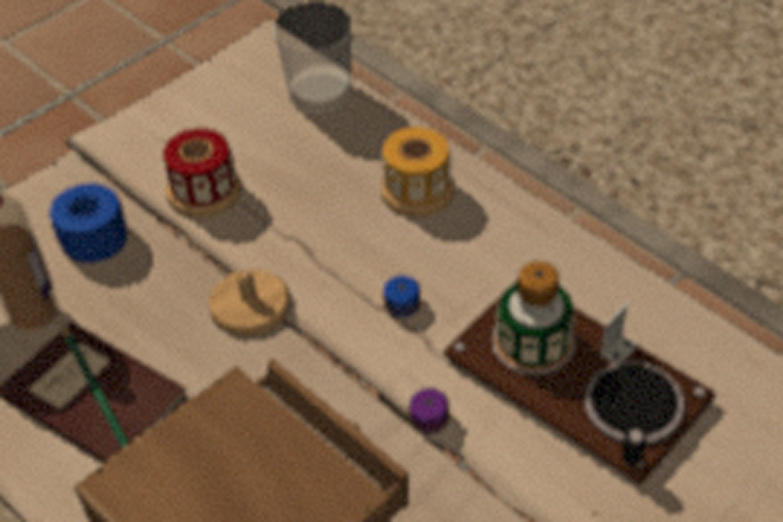

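The enlarged crop settles which is which:
- **Red roll:** full-image (188,178). It has the printed label band and stands on an oak foot, so it fits. The plain blue roll at (150,196) is the decoy.
- **Brass weight:** the one on the stack at (305,217). The blue (258,221) and purple (267,261) ones are decoys.

Now the exact centres.

```bash
cat >> h.py <<'E'
from scipy.optimize import least_squares
def mask(p,lo,hi,uv,win=40):
    m=cv2.inRange(cv2.cvtColor(p,cv2.COLOR_RGB2HSV),np.array(lo),np.array(hi))
    w=np.zeros_like(m);u,v=uv;w[max(0,v-win):v+win,max(0,u-win):u+win]=1;m=m*w
    m=cv2.morphologyEx(m,cv2.MORPH_CLOSE,np.ones((5,5)))
    n,l,s,c=cv2.connectedComponentsWithStats(m);i=1+np.argmax(s[1:,4]);return (l==i).astype(np.uint8)
def far(n,m,z,R):
    """centre of a disc of radius R at height z from the far half of its silhouette"""
    c=max(cv2.findContours(m,cv2.RETR_EXTERNAL,cv2.CHAIN_APPROX_NONE)[0],key=len)[:,0]
    P=plane(n,c,z)[:,:2];o=rays(n,[[0,0]])[0][:2];x=P.mean(0)
    for _ in range(8):
        d=(x-o)/np.linalg.norm(x-o);Q=P[(P-x)@d>0.25*R]
        x=least_squares(lambda q:np.hypot(*(Q-q).T)-(R-.001),x,loss="soft_l1",f_scale=.002).x
    r=np.hypot(*(Q-x).T);return np.round(x,4),len(Q),np.round([r.mean(),r.std()],4)
E
python3 - <<'E'
from h import *
S=dict(red=((0,150,60),(9,255,255),.057,.032,dict(scene=(188,178),top=(172,188))),
 gold=((18,130,90),(30,255,255),.057,.032,dict(scene=(263,178))),
 post=((12,70,120),(28,255,255),.012,.037,dict(scene=(206,224),top=(205,223))),
 weight=((12,150,80),(22,255,255),.106,.017,dict(scene=(306,215))),
 tray=((100,100,20),(130,255,255),.012,.08,dict(scene=(377,352),top=(365,278))))
for k,(lo,hi,z,R,q) in S.items():
    for n,uv in q.items():
        p=np.load(f"pics/{n}0.npz")["p"];m=mask(p,lo,hi,uv,45)
        ys,xs=np.nonzero(m);print(k,n,m.sum(),xs.min(),xs.max(),ys.min(),ys.max(),end=' ')
        if k=="tray":
            P=plane(n,np.c_[xs,ys],.006)[:,:2];e=cv2.minAreaRect((P*1000).astype(np.float32));print(e)
        else: print(*far(n,m,z,R))
# board
for n,uv in dict(scene=(320,245),top=(300,220)).items():
    p=np.load(f"pics/{n}0.npz")["p"];m=mask(p,(0,60,20),(15,255,110),uv,52)
    ys,xs=np.nonzero(m);P=plane(n,np.c_[xs,ys],.016)[:,:2]
    print("board",n,m.sum(),cv2.minAreaRect((P*1000).astype(np.float32)),np.round(cv2.boxPoints(cv2.minAreaRect((P*1000).astype(np.float32))),0).tolist())
E
```

```text
red scene 273 177 198 165 190 [0.52   0.3265] 23 [0.0309 0.0013]
red top 197 162 180 177 193 [0.5181 0.331 ] 21 [0.0307 0.0012]
gold scene 187 252 273 165 188 [0.6645 0.1743] 25 [0.0304 0.0024]
post scene 6312 161 250 179 268 [0.4702 0.3572] 29 [0.0348 0.0052]
post top 5774 160 249 178 267 [0.5405 0.3535] 20 [0.0361 0.0014]
weight scene 165 261 274 170 193 [0.6364 0.121 ] 13 [0.0153 0.0022]
tray scene 2527 345 408 318 386 ((480.3392639160156, -341.817626953125), (157.59226989746094, 109.85691833496094), 71.6547622680664)
tray top 1265 341 387 258 299 ((479.782470703125, -339.6893005371094), (156.5832061767578, 109.23308563232422), 73.43392181396484)
board scene 2455 ((596.2760620117188, -104.78544616699219), (121.7445297241211, 245.35256958007812), 4.448024272918701) [[526.0, 13.0], [545.0, -232.0], [666.0, -222.0], [647.0, 22.0]]
board top 942 ((564.2532958984375, -84.31874084472656), (213.6710662841797, 67.6165771484375), 89.7531509399414) [[530.0, -191.0], [598.0, -191.0], [599.0, 22.0], [531.0, 23.0]]
```

```bash
python3 - <<'E'
from h import *
P=plane("scene",[(273.4,240.7),(341.7,282),(365.9,255.5)],.016);print(np.round(P,4))
d=P[0]-P[1];y=d[:2]/np.linalg.norm(d);print(np.linalg.norm(d),np.linalg.norm(P[2]-P[1]),np.degrees(np.arctan2(y[1],y[0])))
x=np.array([y[1],-y[0]]);print("x",x,"origin",P[0][:2]+.058*x-.058*y,P[1][:2]+.058*x+.154*y)
p=np.load("pics/scene0.npz")["p"];h=cv2.cvtColor(p,cv2.COLOR_RGB2HSV)
for u,v in[(306,212),(306,216),(306,220),(300,222),(312,222),(200,228),(206,236),(218,224),(195,222),(240,240),(190,240)]:print((u,v),h[v,u])
for k,lo,hi,uv,w,z,R in[("weight",(9,150,90),(20,255,255),(306,216),14,.106,.017),("post",(14,120,130),(28,255,255),(206,224),22,.012,.037)]:
    m=mask(p,lo,hi,uv,w);ys,xs=np.nonzero(m);print(k,m.sum(),xs.min(),xs.max(),ys.min(),ys.max(),*far("scene",m,z,R))
p=np.load("pics/top0.npz")["p"];m=mask(p,(14,110,110),(28,255,255),(205,223),18);ys,xs=np.nonzero(m);print(m.sum(),xs.min(),xs.max(),ys.min(),ys.max(),*far("top",m,.012,.037))
a=cv2.resize(np.load("pics/scene0.npz")["p"][195:290,180:375],None,fx=4,fy=4,interpolation=cv2.INTER_CUBIC)
b=cv2.resize(p[165:260,150:345],None,fx=4,fy=4,interpolation=cv2.INTER_CUBIC)[:220]
cv2.imwrite("pics/crop2.png",np.vstack([a,b])[:,:,::-1])
E
```

```text
[[ 0.5362  0.0119  0.016 ]
 [ 0.5596 -0.1892  0.016 ]
 [ 0.661  -0.1842  0.016 ]]
0.20242807173092173 0.10153448414375729 96.64228993877849
x [0.99328766 0.11567033] origin [ 0.60051228 -0.03902559] [ 0.59940509 -0.02951791]
(306, 212) [ 15 194 134]
(306, 216) [ 16 192 133]
(306, 220) [ 14 170 102]
(300, 222) [ 13 124  66]
(312, 222) [26 54 81]
(200, 228) [ 16 133 171]
(206, 236) [17 80 93]
(218, 224) [ 15 137 123]
(195, 222) [ 16 135 172]
(240, 240) [ 15  83 175]
(190, 240) [ 15  77 169]
weight 104 299 311 210 220 [ 0.5939 -0.0399] 13 [0.016 0.001]
post 370 192 218 213 232 [0.4548 0.1818] 29 [0.036  0.0014]
341 194 214 213 233 [0.4542 0.1868] 26 [0.0358 0.0015]
```

View pics/crop2.png

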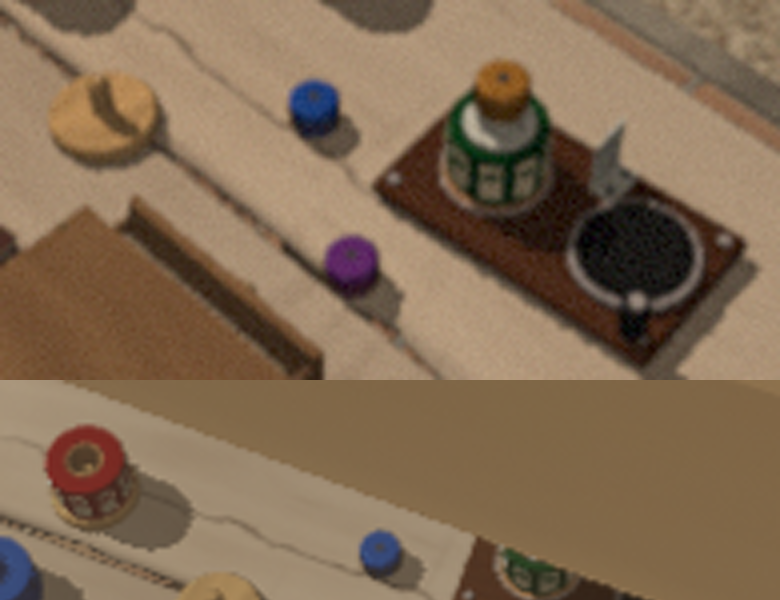

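The crop shows the weight top centre at scene pixel (305.7,214.5), the turntable centre at (338.7,258.7) and the board corners at (273.7,241), (340,283.5) and (365.7,255.7). I'll check the labeller geometry from these.

```bash
python3 - <<'E'
from h import *
W=plane("scene",[(305.75,214.3)],.106)[0];T=plane("scene",[(338.75,258.75)],.024)[0]
print(W,T,np.linalg.norm((W-T)[:2]),np.degrees(np.arctan2(*(W-T)[[1,0]])))
print(plane("scene",[(273.75,241),(340.5,283.5),(365.75,255.75)],.016).round(4))
p=np.load("pics/scene0.npz")["p"]
# green silhouette left/right edges at mid height, hub/plate
m=mask(p,(60,90,15),(95,255,255),(305,230),22);ys,xs=np.nonzero(m);print(m.sum(),xs.min(),xs.max(),ys.min(),ys.max())
# front edge line of board: dark-red mask lower-left border
h=cv2.cvtColor(p,cv2.COLOR_RGB2HSV)
m=mask(p,(0,90,20),(14,255,120),(320,248),50)
c=max(cv2.findContours(m,cv2.RETR_EXTERNAL,cv2.CHAIN_APPROX_NONE)[0],key=len)[:,0]
# front-bottom edge: for columns 285..335 max row ; project at z=0..; right edge: rows 262..280 max col
F=[(u,c[c[:,0]==u,1].max()) for u in range(282,336)]
for z in(0,.016):
    P=plane("scene",F,z)[:,:2];vx,vy,x0,y0=cv2.fitLine(P.astype(np.float32),cv2.DIST_HUBER,0,1e-4,1e-4).ravel();print(z,np.degrees(np.arctan2(vy,vx)),x0,y0,"dist to W",(W[0]-x0)*vy-(W[1]-y0)*vx)
G=[(u,c[c[:,0]==u,1].min()) for u in range(276,290)]
P=plane("scene",G,.016)[:,:2];vx,vy,x0,y0=cv2.fitLine(P.astype(np.float32),cv2.DIST_HUBER,0,1e-4,1e-4).ravel();print("left end",np.degrees(np.arctan2(vy,vx)),"dist to W",(W[0]-x0)*vy-(W[1]-y0)*vx)
E
```

```text
[ 0.59747245 -0.03744367  0.106     ] [ 0.60203729 -0.14531682  0.024     ] 0.10796968939330774 92.42312579240505
[[ 0.5361  0.0106  0.016 ]
 [ 0.5544 -0.1897  0.016 ]
 [ 0.6601 -0.1843  0.016 ]]
102 293 316 219 243
0 -85.71537 0.5495688 -0.094481796 dist to W -0.0520311761423333
0.016 -85.715355 0.5406696 -0.101215035 dist to W -0.06140851991992788
left end 5.7651043 dist to W 0.055423893075790695
```

```bash
cat >> h.py <<'E'
from scipy.spatial.transform import Rotation as Ro
def plan(x,y,z,yaw):
    """turn about tool z, then shift in tool axes (cm), to put TCP at x,y,z with tool y at yaw (deg)"""
    s=robot.sense();R=Ro.from_rotvec(s["orientation"]).as_matrix();a=np.degrees(np.arctan2(R[1,1],R[0,1]))
    dw=(yaw-a+90)%180-90;D=np.array([x,y,z])-s["tool_pos"]
    R2=R@Ro.from_euler('z',-np.radians(dw)).as_matrix();sh=R2.T@D*100
    print("t %.1f yaw %.1f q6 %.2f | turn %.3f  shift %s cm  norm %.1f | tilt %.4f"%(s["time"],a,s["qpos"][5],-np.radians(dw),np.round(sh,2),np.linalg.norm(sh),R[2,2]))
E
python3 -c "
from h import *
plan(.596,-.038,.2,4.3)"
```

```text
t 0.1 yaw 75.7 q6 -0.05 | turn 1.246  shift [-69.82  38.41   4.53] cm  norm 79.8 | tilt -1.0000
```

Call:
step_arm(
  commands=[
    [0,0,0,0.138],
    [0,0,0,0.138],
    [0,0,0,0.138],
    [0,0,0,0.138],
    [0,0,0,0.138],
    [0,0,0,0.138],
    [0,0,0,0.138],
    [0,0,0,0.138],
    [0,0,0,0.14],
  ],
  grip=-0.25,
  newtons=40,
)

```text
time: 1.0
tool_pos: [0.1606, 0.6296, 0.2449]
orientation: [2.141, 2.299, -0.001]
contact_force: [0.1, -0.1, -0.4]
finger_gap: 0.0533
finger_force: 0.0
```

Call:
step_arm(
  commands=[
    [-3.5,1.92,0.22,0],
    [-3.5,1.92,0.22,0],
    [-3.5,1.92,0.22,0],
    [-3.5,1.92,0.22,0],
    [-3.5,1.92,0.22,0],
    [-3.5,1.92,0.22,0],
    [-3.5,1.92,0.22,0],
    [-3.5,1.92,0.22,0],
    [-3.5,1.92,0.22,0],
    [-3.5,1.92,0.22,0],
    [-3.5,1.92,0.22,0],
    [-3.5,1.92,0.22,0],
    [-3.5,1.92,0.22,0],
    [-3.5,1.92,0.22,0],
    [-3.5,1.92,0.22,0],
    [-3.5,1.92,0.22,0],
    [-3.5,1.92,0.22,0],
    [-3.5,1.92,0.22,0],
    [-3.5,1.92,0.22,0],
    [-3.3,1.92,0.35,0],
  ],
)

```text
time: 3.0
tool_pos: [0.5978, -0.0383, 0.1998]
orientation: [-2.135, -2.305, 0.0]
contact_force: [0.2, 0.5, 0.0]
finger_gap: 0.0533
finger_force: 0.0
```

```bash
python3 -c "
from h import *
plan(.596,-.038,.15,4.3);print(robot.sense()['finger_gap'])
p,d=robot.grab_frame('scene');cv2.imwrite('pics/s1.png',cv2.resize(p[90:290,220:400,::-1],None,fx=3,fy=3,interpolation=cv2.INTER_CUBIC))"
```

```text
t 3.0 yaw 4.4 q6 -0.19 | turn 0.002  shift [ 0.04 -0.18  4.98] cm  norm 5.0 | tilt -1.0000
0.05325128781757187
```

View pics/s1.png

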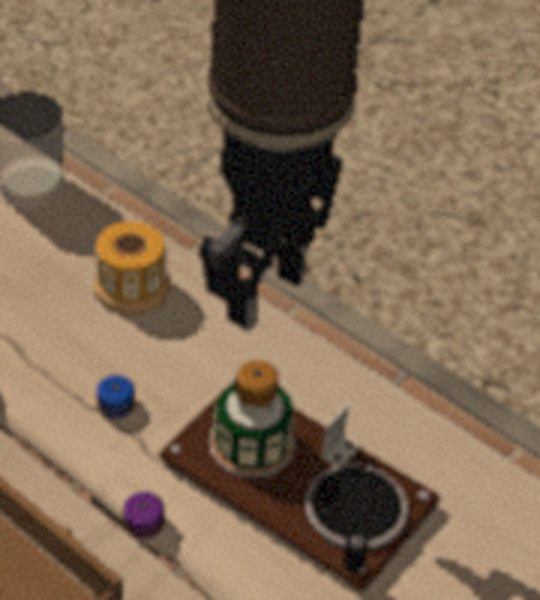

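The gripper hangs over the stack. The fingertips are at about (300,197) and (318,184), so I'll compare their midpoint with the reported TCP and read the tip height.

```bash
python3 -c "
from h import *
for z in (.18,.186,.195): 
  P=plane('scene',[(300,197.5),(317.5,183.5),(308.7,190.5)],z);print(z,P.round(4).tolist(),np.linalg.norm(P[0]-P[1]))
"
```

```text
0.18 [[0.5751, -0.0353, 0.18], [0.6362, -0.0347, 0.18], [0.6051, -0.0349, 0.18]] 0.06105270048949926
0.186 [[0.5707, -0.039, 0.186], [0.6313, -0.0383, 0.186], [0.6005, -0.0386, 0.186]] 0.0605513966144127
0.195 [[0.5642, -0.0444, 0.195], [0.624, -0.0438, 0.195], [0.5936, -0.044, 0.195]] 0.05979944080178286
```

Call:
step_arm(
  commands=[
    [0,-0.15,2,0],
    [0,0,2,0],
    [0,0,2,0],
    [0,0,1.5,0],
    [0,0,1,0],
    [0,0,0.7,0],
    [0,0,0.5,0],
    [0,0,0.3,0],
    [0,0,0,0],
  ],
)

```text
time: 3.95
tool_pos: [0.5957, -0.0367, 0.1]
orientation: [2.134, 2.305, -0.0]
contact_force: [-0.3, -1.3, 0.4]
finger_gap: 0.0536
finger_force: 0.0
```

Call:
step_arm(
  commands=[
    [0,0,0,0],
    [0,0,0,0],
    [0,0,0,0],
    [0,0,0,0],
    [0,0,0,0],
    [0,0,0,0],
  ],
  grip=1,
  newtons=30,
)

```text
time: 4.55
tool_pos: [0.5961, -0.0367, 0.1007]
orientation: [2.134, 2.305, 0.001]
contact_force: [-0.8, 0.2, 5.7]
finger_gap: 0.0333
finger_force: 29.4
```

Call:
step_arm(
  commands=[
    [0,0,-1,0],
    [0,0,-2,0],
    [0,0,-3,0],
    [0,0,-3,0],
    [0,0,0,0],
  ],
)

```text
time: 5.05
tool_pos: [0.5979, -0.0369, 0.1945]
orientation: [2.131, 2.302, 0.006]
contact_force: [-0.0, 0.3, -3.3]
finger_gap: 0.033
finger_force: 30.2
```

```bash
python3 -c "
from h import *
p,d=robot.grab_frame('scene');np.save('pics/s2.npy',p);cv2.imwrite('pics/s2.png',cv2.resize(p[120:290,230:400,::-1],None,fx=3.4,fy=3.4,interpolation=cv2.INTER_CUBIC))
print(robot.sense()['finger_gap'])
plan(.491,-.307,.15,-17.5)"
```

```text
0.03288467704646951
t 5.1 yaw 4.4 q6 -0.19 | turn 0.382  shift [-28.96  -1.99   4.22] cm  norm 29.3 | tilt -1.0000
```

View pics/s2.png

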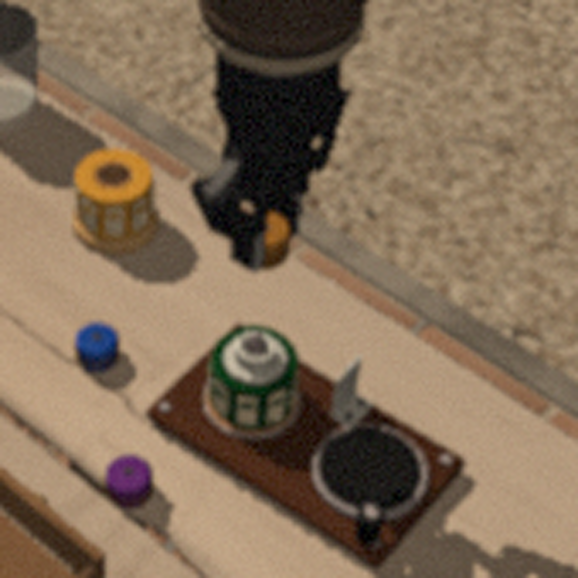

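The weight is lifted clear, and the spindle tip shows at (305.6,220). Next I carry the weight to the tray.

Call:
step_arm(
  commands=[
    [0,0,0,0.127],
    [0,0,0,0.127],
    [0,0,0,0.128],
    [-2.9,-0.2,0.2,0],
    [-2.9,-0.2,0.2,0],
    [-2.9,-0.2,0.2,0],
    [-2.9,-0.2,0.2,0],
    [-2.9,-0.2,0.2,0],
    [-2.9,-0.2,0.2,0],
    [-2.9,-0.2,0.2,0],
    [-2.9,-0.2,0.2,0],
    [-2.9,-0.2,0.2,0],
    [-2.9,-0.2,0.2,0],
    [0,0,2,0],
    [0,0,3,0],
    [0,0,3,0],
    [0,0,0,0],
  ],
)

```text
time: 6.8
tool_pos: [0.487, -0.3056, 0.0862]
orientation: [-2.528, -1.854, 0.003]
contact_force: [0.3, 0.2, -1.6]
finger_gap: 0.033
finger_force: 30.7
```

```bash
python3 -c "
from h import *
plan(.491,-.307,.022,-17.5)
print('spindle tip',plane('scene',[(305.6,220)],.094))"
```

```text
t 6.8 yaw -17.5 q6 -0.31 | turn 0.000  shift [-0.02  0.47  6.42] cm  norm 6.4 | tilt -1.0000
spindle tip [[ 0.59185322 -0.04269838  0.094     ]]
```

Call:
step_arm(
  commands=[
    [0,0.2,2,0],
    [0,0.2,2,0],
    [0,0,1.2,0],
    [0,0,0.6,0],
    [0,0,0.3,0],
    [0,0,0,0],
    [0,0,0,0],
  ],
)

```text
time: 7.5
tool_pos: [0.4937, -0.3087, 0.0297]
orientation: [2.533, 1.858, 0.0]
contact_force: [0.5, -0.4, -2.5]
finger_gap: 0.0329
finger_force: 30.7
```

Call:
step_arm(
  commands=[
    [0,0,0.3,0],
    [0,0,0.3,0],
    [0,0,0.1,0],
    [0,0,0,0],
    [0,0,0,0],
  ],
)

```text
time: 8.0
tool_pos: [0.4934, -0.3085, 0.022]
orientation: [-2.533, -1.858, 0.0]
contact_force: [0.2, 0.8, -2.6]
finger_gap: 0.0326
finger_force: 30.7
```

Call:
step_arm(
  commands=[
    [0,0,0.1,0],
    [0,0,0.1,0],
    [0,0,0,0],
    [0,0,0,0],
  ],
)

```text
time: 8.4
tool_pos: [0.4935, -0.3086, 0.0209]
orientation: [2.533, 1.858, 0.0]
contact_force: [-3.8, 2.8, 15.8]
finger_gap: 0.0331
finger_force: 32.2
```

Call:
step_arm(
  commands=[
    [0,0,0,0],
    [0,0,0,0],
    [0,0,0,0],
    [0,0,-1,0],
    [0,0,-2,0],
    [0,0,-3,0],
    [0,0,-4,0],
    [0,0,-4,0],
  ],
  grip=-0.25,
)

```text
time: 9.2
tool_pos: [0.493, -0.3082, 0.1618]
orientation: [-2.533, -1.858, 0.0]
contact_force: [0.6, -0.3, 0.6]
finger_gap: 0.0529
finger_force: 0.0
```

```bash
python3 -c "
from h import *
p,d=robot.grab_frame('scene');np.save('pics/s3.npy',p);q,_=robot.grab_frame('top');np.save('pics/t3.npy',q)
for n,P,uv in(('scene',p,(395,320)),('top',q,(358,265))):
  m=mask(P,(9,150,70),(22,255,255),uv,25);ys,xs=np.nonzero(m);print(n,m.sum(),xs.min(),xs.max(),ys.min(),ys.max(),*far(n,m,.026,.017))
plan(.596,-.038,.12,4.3)"
```

```text
scene 60 370 374 326 342 [ 0.4908 -0.3081] 14 [0.0151 0.0032]
top 124 349 364 263 275 [ 0.4967 -0.3181] 18 [0.0163 0.0045]
t 9.3 yaw -17.5 q6 -0.31 | turn -0.380  shift [26.4  12.01  4.52] cm  norm 29.4 | tilt -1.0000
```

Call:
step_arm(
  commands=[
    [0,0,0,-0.127],
    [0,0,0,-0.127],
    [0,0,0,-0.126],
    [2.64,1.2,0,0],
    [2.64,1.2,0,0],
    [2.64,1.2,0,0],
    [2.64,1.2,0,0],
    [2.64,1.2,0,0],
    [2.64,1.2,0,0],
    [2.64,1.2,0,0],
    [2.64,1.2,0,0],
    [2.64,1.2,0,0],
    [2.64,1.2,0,0],
    [0,0,0,0],
    [0,0,0,0],
  ],
  grip=0.05,
)

```text
time: 10.8
tool_pos: [0.5931, -0.0358, 0.1601]
orientation: [-2.135, -2.305, 0.0]
contact_force: [-0.4, -0.7, -0.1]
finger_gap: 0.0406
finger_force: 0.0
```

```bash
python3 -c "
from h import *
plan(.596,-.038,.089,4.3)"
```

```text
t 10.8 yaw 4.4 q6 -0.19 | turn 0.001  shift [-0.24  0.28  7.11] cm  norm 7.1 | tilt -1.0000
```

Call:
step_arm(
  commands=[
    [-0.24,0.28,2,0],
    [0,0,2,0],
    [0,0,1.5,0],
    [0,0,1,0],
    [0,0,0.6,0],
    [0,0,0,0],
    [0,0,0,0],
  ],
)

```text
time: 11.5
tool_pos: [0.5965, -0.0387, 0.0895]
orientation: [2.137, 2.303, 0.0]
contact_force: [0.7, 0.3, 0.6]
finger_gap: 0.0403
finger_force: 0.0
```

Call:
step_arm(
  commands=[
    [0,0,0.2,0],
    [0,0,0.1,0],
    [0,0,0,0],
    [0,0,0,0],
  ],
)

```text
time: 11.9
tool_pos: [0.5963, -0.0384, 0.0861]
orientation: [2.136, 2.303, 0.0]
contact_force: [-0.9, -0.4, 1.0]
finger_gap: 0.0407
finger_force: 0.0
```

Call:
step_arm(
  commands=[
    [0,0,0,0],
    [0,0,0,0],
    [0,0,0,0],
    [0,0,0,0],
    [0,0,0,0],
  ],
  grip=1,
)

```text
time: 12.4
tool_pos: [0.5963, -0.0384, 0.0864]
orientation: [2.136, 2.303, 0.0]
contact_force: [-1.1, 0.3, 5.3]
finger_gap: 0.0285
finger_force: 29.1
```

Call:
step_arm(
  commands=[
    [0,0,-1,0],
    [0,0,-2,0],
    [0,0,-3,0],
    [0,0,-3,0],
    [0,0,0,0],
    [0,0,0,0.127],
    [0,0,0,0.127],
    [0,0,0,0.128],
    [0,0,0,0],
  ],
)

```text
time: 13.3
tool_pos: [0.596, -0.0384, 0.1758]
orientation: [-2.537, -1.852, 0.0]
contact_force: [-0.2, 0.5, -0.6]
finger_gap: 0.0289
finger_force: 29.8
```

```bash
python3 -c "
from h import *
p,d=robot.grab_frame('scene');np.save('pics/s4.npy',p)
a=cv2.resize(p[140:270,230:360,::-1],None,fx=3,fy=3,interpolation=cv2.INTER_CUBIC);b=cv2.resize(p[300:400,330:430,::-1],None,fx=3.9,fy=3.9,interpolation=cv2.INTER_CUBIC)
cv2.imwrite('pics/s4.png',np.hstack([a,b]))
plan(.469,-.375,.08,-17.5)"
```

```text
t 13.3 yaw -17.4 q6 0.19 | turn 0.001  shift [-35.92  -1.99   9.59] cm  norm 37.2 | tilt -1.0000
```

View pics/s4.png

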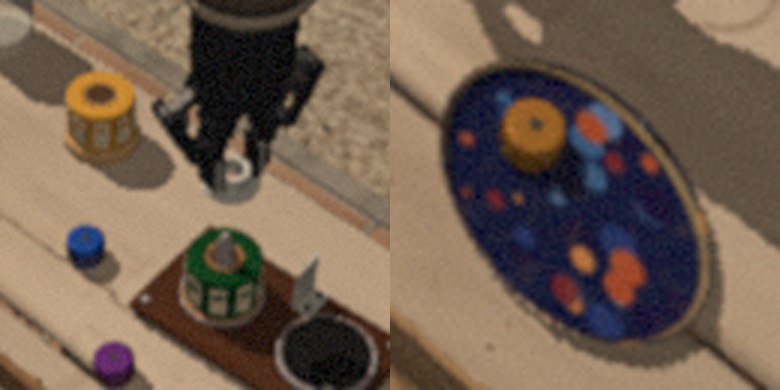

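The weight stands upright on the tray at (367,331), and the plate is held with the green roll bare on the spindle. Now the plate goes to the tray.

Call:
step_arm(
  commands=[
    [-3,-0.17,0.2,0],
    [-3,-0.17,0.2,0],
    [-3,-0.17,0.2,0],
    [-3,-0.17,0.2,0],
    [-3,-0.17,0.2,0],
    [-3,-0.17,0.2,0],
    [-3,-0.17,0.2,0],
    [-3,-0.17,0.2,0],
    [-3,-0.17,0.2,0],
    [-3,-0.17,0.2,0],
    [-3,-0.17,0.2,0],
    [-2.9,-0.12,0.2,0],
    [0,0,1,0],
    [0,0,3,0],
    [0,0,3,0],
    [0,0,0,0],
    [0,0,0,0],
  ],
)

```text
time: 15.05
tool_pos: [0.4687, -0.374, 0.082]
orientation: [-2.532, -1.858, 0.0]
contact_force: [0.4, -0.4, -0.6]
finger_gap: 0.0285
finger_force: 30.0
```

```bash
python3 -c "
from h import *
print(plane('scene',[(367.4,330.8)],.026))
plan(.469,-.375,.025,-17.5)"
```

```text
[[ 0.49576335 -0.30809202  0.026     ]]
t 15.1 yaw -17.5 q6 -0.42 | turn 0.001  shift [-0.09  0.07  5.7 ] cm  norm 5.7 | tilt -1.0000
```

Call:
step_arm(
  commands=[
    [0,0,2,0],
    [0,0,2,0],
    [0,0,1,0],
    [0,0,0.5,0],
    [0,0,0.2,0],
    [0,0,0.1,0],
    [0,0,0,0],
    [0,0,0,0],
  ],
)

```text
time: 15.85
tool_pos: [0.469, -0.3749, 0.0245]
orientation: [2.534, 1.855, 0.0]
contact_force: [0.7, 0.7, -0.1]
finger_gap: 0.0284
finger_force: 30.0
```

Call:
step_arm(
  commands=[
    [0,0,0.1,0],
    [0,0,0.1,0],
    [0,0,0,0],
    [0,0,0,0],
  ],
)

```text
time: 16.25
tool_pos: [0.4691, -0.3749, 0.0234]
orientation: [2.534, 1.855, 0.0]
contact_force: [-3.8, 3.0, 23.1]
finger_gap: 0.0282
finger_force: 32.0
```

Call:
step_arm(
  commands=[
    [0,0,0,0],
    [0,0,0,0],
    [0,0,0,0],
    [0,0,-1,0],
    [0,0,-2,0],
    [0,0,-3,0],
    [0,0,-4,0],
    [0,0,-3,0],
    [0,0,0,0],
  ],
  grip=0.05,
)

```text
time: 17.15
tool_pos: [0.4706, -0.3762, 0.1568]
orientation: [2.53, 1.852, 0.002]
contact_force: [0.0, 0.5, -0.8]
finger_gap: 0.0405
finger_force: 0.0
```

```bash
python3 -c "
from h import *
p,d=robot.grab_frame('scene');np.save('pics/s5.npy',p)
print(plane('scene',[(304.7,218.3)],.094))
plan(.596,-.039,.155,4.3)"
```

```text
[[ 0.59438504 -0.03755937  0.094     ]]
t 17.2 yaw -17.6 q6 -0.42 | turn -0.382  shift [32.61 15.11 -0.09] cm  norm 35.9 | tilt -1.0000
```

Call:
step_arm(
  commands=[
    [0,0,0,-0.127],
    [0,0,0,-0.127],
    [0,0,0,-0.127],
    [2.72,1.26,0,0],
    [2.72,1.26,0,0],
    [2.72,1.26,0,0],
    [2.72,1.26,0,0],
    [2.72,1.26,0,0],
    [2.72,1.26,0,0],
    [2.72,1.26,0,0],
    [2.72,1.26,0,0],
    [2.72,1.26,0,0],
    [2.72,1.26,0,0],
    [2.72,1.26,0,0],
    [2.69,1.25,0,0],
    [0,0,0,0],
    [0,0,0,0],
  ],
  grip=-0.9,
)

```text
time: 18.9
tool_pos: [0.5948, -0.0377, 0.1512]
orientation: [-2.135, -2.303, 0.002]
contact_force: [-1.5, -0.7, -0.2]
finger_gap: 0.0809
finger_force: 0.0
```

```bash
python3 -c "
from h import *
p,d=robot.grab_frame('scene');q,_=robot.grab_frame('top')
cv2.imwrite('pics/s6.png',np.hstack([cv2.resize(p[300:400,330:430,::-1],None,fx=3.9,fy=3.9,interpolation=cv2.INTER_CUBIC),cv2.resize(q[230:330,310:410,::-1],None,fx=3.9,fy=3.9,interpolation=cv2.INTER_CUBIC)]))
plan(.596,-.039,.047,4.3)"
```

```text
t 19.0 yaw 4.2 q6 -0.19 | turn -0.001  shift [-0.03  0.14 10.45] cm  norm 10.5 | tilt -1.0000
```

View pics/s6.png

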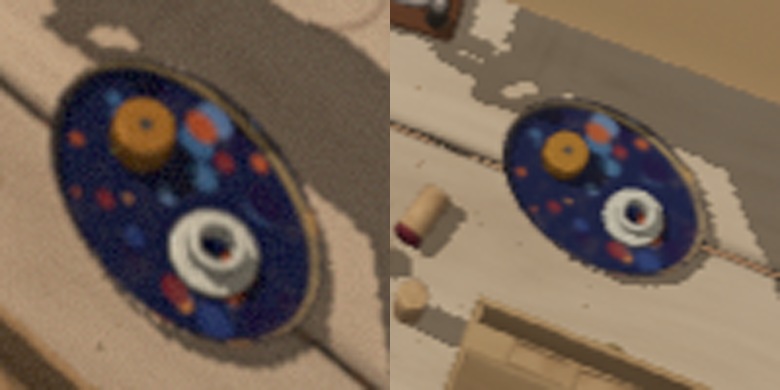

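Both parts lie upright on the tray: the weight at scene (367,331) and the plate at (385,362). Now the green roll.

Call:
step_arm(
  commands=[
    [0,0.12,2,0],
    [0,0,2,0],
    [0,0,2,0],
    [0,0,2,0],
    [0,0,1.4,0],
    [0,0,0.7,0],
    [0,0,0.3,0],
    [0,0,0,0],
  ],
)

```text
time: 19.8
tool_pos: [0.5966, -0.0384, 0.0481]
orientation: [2.138, 2.302, 0.0]
contact_force: [-0.5, 0.9, 0.4]
finger_gap: 0.0811
finger_force: 0.0
```

Call:
step_arm(
  commands=[
    [0,0,0,0],
    [0,0,0,0],
    [0,0,0,0],
    [0,0,0,0],
    [0,0,0,0],
    [0,0,0,0],
  ],
  grip=1,
)

```text
time: 20.4
tool_pos: [0.5971, -0.0382, 0.0491]
orientation: [2.137, 2.301, 0.001]
contact_force: [-0.7, -0.1, 5.2]
finger_gap: 0.0631
finger_force: 31.7
```

```bash
python3 -c "
from h import *
print('plate scene',plane('scene',[(385.1,362.3)],.019),'top',plane('top',[(373,284.4)],.019),'w top',plane('top',[(355.6,267.7)],.026))
plan(.596,-.039,.15,4.3)"
```

```text
plate scene [[ 0.46792695 -0.37401436  0.019     ]] top [[ 0.46722135 -0.37176993  0.019     ]] w top [[ 0.49454975 -0.30651238  0.026     ]]
t 20.4 yaw 4.3 q6 -0.19 | turn -0.001  shift [ -0.07  -0.1  -10.09] cm  norm 10.1 | tilt -1.0000
```

Call:
step_arm(
  commands=[
    [0,0,-1,0],
    [0,0,-2,0],
    [0,0,-2.5,0],
    [0,0,-2.5,0],
    [0,0,-2.5,0],
    [0,0,0,0],
  ],
)

```text
time: 21.0
tool_pos: [0.5985, -0.0383, 0.1572]
orientation: [2.134, 2.299, 0.005]
contact_force: [0.1, -0.4, -2.0]
finger_gap: 0.0632
finger_force: 33.8
```

```bash
python3 -c "
from h import *
print(robot.sense()['finger_gap'],plane('scene',[(205.5,215.5)],.043))
plan(.4545,.183,.15,4.3)"
```

```text
0.0632442089274225 [[0.45909889 0.18012114 0.043     ]]
t 21.0 yaw 4.2 q6 -0.19 | turn -0.001  shift [ 23.15 -12.7    0.62] cm  norm 26.4 | tilt -1.0000
```

Call:
step_arm(
  commands=[
    [2.32,-1.27,0,0],
    [2.32,-1.27,0,0],
    [2.32,-1.27,0,0],
    [2.32,-1.27,0,0],
    [2.32,-1.27,0,0],
    [2.32,-1.27,0,0],
    [2.32,-1.27,0,0],
    [2.32,-1.27,0,0],
    [2.32,-1.27,0,0],
    [2.27,-1.27,0,0],
    [0,0,0,0],
    [0,0,0,0],
  ],
)

```text
time: 22.2
tool_pos: [0.4525, 0.1837, 0.1531]
orientation: [2.136, 2.304, 0.0]
contact_force: [0.0, 0.5, -0.7]
finger_gap: 0.0635
finger_force: 33.8
```

```bash
python3 -c "
from h import *
p,d=robot.grab_frame('scene');q,_=robot.grab_frame('top')
cv2.imwrite('pics/s7.png',np.hstack([cv2.resize(p[150:250,160:260,::-1],None,fx=3.9,fy=3.9,interpolation=cv2.INTER_CUBIC),cv2.resize(q[160:260,150:250,::-1],None,fx=3.9,fy=3.9,interpolation=cv2.INTER_CUBIC)]))
for n,P,uv in (('scene',p,(210,190)),('top',q,(210,200))):
  m=mask(P,(60,90,15),(95,255,255),uv,40);ys,xs=np.nonzero(m);print(n,m.sum(),xs.min(),xs.max(),ys.min(),ys.max(),*far(n,m,.15+.016,.032))
plan(.4555,.183,.055,4.3)"
```

```text
scene 208 187 208 171 201 [0.4508 0.1855] 43 [0.0311 0.0044]Traceback (most recent call last):
  File "<string>", line 6, in <module>
    m=mask(P,(60,90,15),(95,255,255),uv,40);ys,xs=np.nonzero(m);print(n,m.sum(),xs.min(),xs.max(),ys.min(),ys.max(),*far(n,m,.15+.016,.032))
  File "h.py", line 25, in mask
    n,l,s,c=cv2.connectedComponentsWithStats(m);i=1+np.argmax(s[1:,4]);return (l==i).astype(np.uint8)
                                                    ~~~~~~~~~^^^^^^^^^
    return _wrapfunc(a, 'argmax', axis=axis, out=out, **kwds)
    return bound(*args, **kwds)
ValueError: attempt to get argmax of an empty sequence
```

View pics/s7.png

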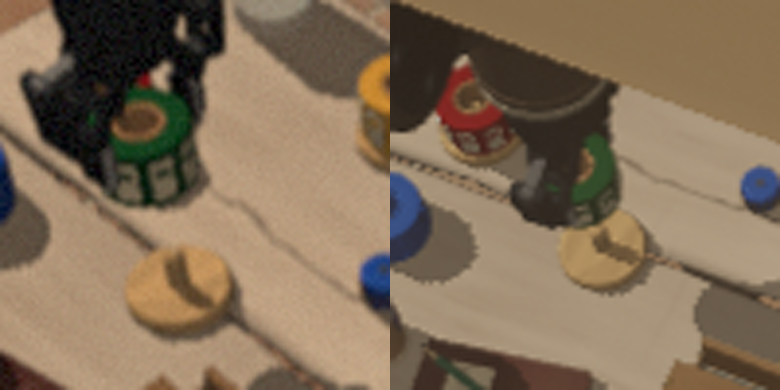

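The green roll hangs level in the gripper with its hole centre at scene (196,181). The empty post's foot centre is at about (206,224).

```bash
python3 -c "
from h import *
print('roll hole',plane('scene',[(195.9,181.3)],.169))
print('foot',plane('scene',[(206,222.8)],.012),'tip',plane('scene',[(205,214.6)],.043))
print('top foot',plane('top',[(150+(603-390)/3.9,160+246/3.9)],.012))
plan(.4555,.183,.055,4.3)"
```

```text
roll hole [[0.45218499 0.18281874 0.169     ]]
foot [[0.45841278 0.18312747 0.012     ]] tip [[0.46019949 0.18341051 0.043     ]]
top foot [[0.45627164 0.1865474  0.012     ]]
t 22.3 yaw 4.2 q6 0.25 | turn -0.001  shift [-0.02  0.24  9.81] cm  norm 9.8 | tilt -1.0000
```

Call:
step_arm(
  commands=[
    [0,0.4,2,0],
    [0,0,2,0],
    [0,0,2,0],
    [0,0,1,0],
    [0,0,0,0],
    [0,0,0,0],
  ],
)

```text
time: 22.9
tool_pos: [0.4571, 0.1834, 0.0833]
orientation: [2.138, 2.302, 0.0]
contact_force: [-0.3, -0.3, -1.0]
finger_gap: 0.0633
finger_force: 33.7
```

Call:
step_arm(
  commands=[
    [0,0,0.4,0],
    [0,0,0.4,0],
    [0,0,0.4,0],
    [0,0,0,0],
  ],
)

```text
time: 23.3
tool_pos: [0.4566, 0.1836, 0.0707]
orientation: [-2.137, -2.302, 0.001]
contact_force: [-0.6, 0.7, -1.0]
finger_gap: 0.0632
finger_force: 33.8
```

Call:
step_arm(
  commands=[
    [0,0,0.3,0],
    [0,0,0.3,0],
    [0,0,0.3,0],
    [0,0,0,0],
  ],
)

```text
time: 23.7
tool_pos: [0.4565, 0.1835, 0.0616]
orientation: [-2.137, -2.302, 0.001]
contact_force: [-0.5, -0.4, -1.5]
finger_gap: 0.0634
finger_force: 33.8
```

Call:
step_arm(
  commands=[
    [0,0,0.4,0],
    [0,0,0.4,0],
    [0,0,0.4,0],
    [0,0,0,0],
  ],
)

```text
time: 24.1
tool_pos: [0.4565, 0.1835, 0.0494]
orientation: [-2.138, -2.302, 0.001]
contact_force: [0.0, 0.3, -1.7]
finger_gap: 0.0631
finger_force: 33.8
```

Over the dowel. Lower to the foot.

Call:
step_arm(
  commands=[
    [0,0,0.3,0],
    [0,0,0.3,0],
    [0,0,0.1,0],
    [0,0,0.1,0],
    [0,0,0,0],
    [0,0,0,0],
  ],
)

```text
time: 24.7
tool_pos: [0.4568, 0.1836, 0.0421]
orientation: [2.138, 2.302, 0.0]
contact_force: [0.5, 0.3, -1.1]
finger_gap: 0.0629
finger_force: 33.8
```

Call:
step_arm(
  commands=[
    [0,0,0.1,0],
    [0,0,0.1,0],
    [0,0,0,0],
    [0,0,0,0],
  ],
)

```text
time: 25.1
tool_pos: [0.4569, 0.1837, 0.0409]
orientation: [2.137, 2.302, 0.001]
contact_force: [-4.8, 0.1, 23.2]
finger_gap: 0.0631
finger_force: 35.8
```

Call:
step_arm(
  commands=[
    [0,0,0,0],
    [0,0,0,0],
    [0,0,0,0],
    [0,0,-1,0],
    [0,0,-2,0],
    [0,0,-3,0],
    [0,0,-3,0],
    [0,0,-2,0],
    [0,0,0,0],
  ],
  grip=-0.85,
)

```text
time: 26.0
tool_pos: [0.4582, 0.1841, 0.1531]
orientation: [2.136, 2.3, 0.006]
contact_force: [0.3, -0.5, 0.4]
finger_gap: 0.0787
finger_force: 0.0
```

```bash
python3 -c "
from h import *
plan(.519,.3275,.15,4.3)"
```

```text
t 26.0 yaw 4.2 q6 0.25 | turn -0.001  shift [13.84  7.13  0.36] cm  norm 15.6 | tilt -1.0000
```

Call:
step_arm(
  commands=[
    [2.3,1.22,0,0],
    [2.3,1.22,0,0],
    [2.3,1.22,0,0],
    [2.3,1.22,0,0],
    [2.3,1.22,0,0],
    [2.3,1.22,0,0],
    [0,0,0,0],
    [0,0,0,0],
  ],
)

```text
time: 26.8
tool_pos: [0.519, 0.3266, 0.1494]
orientation: [-2.137, -2.303, 0.002]
contact_force: [0.1, 0.0, -0.5]
finger_gap: 0.0791
finger_force: 0.0
```

```bash
python3 -c "
from h import *
p,d=robot.grab_frame('scene');q,_=robot.grab_frame('top')
cv2.imwrite('pics/s8.png',np.hstack([cv2.resize(p[140:250,140:250,::-1],None,fx=3.6,fy=3.6,interpolation=cv2.INTER_CUBIC),cv2.resize(q[150:260,130:240,::-1],None,fx=3.6,fy=3.6,interpolation=cv2.INTER_CUBIC)]))
plan(.519,.3275,.04,4.3)"
```

```text
t 26.9 yaw 4.2 q6 0.44 | turn -0.001  shift [ 0.17  0.04 10.97] cm  norm 11.0 | tilt -1.0000
```

View pics/s8.png

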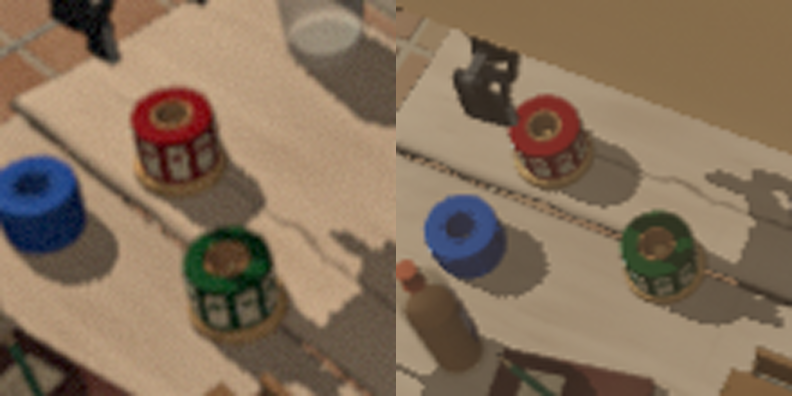

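The green roll sits flush on its post, with its hole at scene (203,211). The red roll's hole is at (188,171). I'll use the green roll, whose position is known from its release, to calibrate the red.

```bash
python3 -c "
from h import *
print(plane('scene',[(140+172/3.6,140+113/3.6),(140+228/3.6,140+257/3.6)],.057).round(4))
print(plane('top',[(130+(545-396)/3.6,150+124/3.6),(130+(658-396)/3.6,150+242/3.6)],.057).round(4))"
```

```text
[[0.5233 0.3289 0.057 ]
 [0.4576 0.1842 0.057 ]]
[[0.5215 0.3314 0.057 ]
 [0.4559 0.1864 0.057 ]]
```

Call:
step_arm(
  commands=[
    [0.25,0.35,2,0],
    [0,0,2,0],
    [0,0,2,0],
    [0,0,2,0],
    [0,0,1.5,0],
    [0,0,1,0],
    [0,0,0.4,0],
    [0,0,0,0],
    [0,0,0,0],
  ],
)

```text
time: 27.8
tool_pos: [0.5232, 0.3296, 0.0416]
orientation: [2.138, 2.302, 0.001]
contact_force: [-0.2, 0.1, 0.2]
finger_gap: 0.0793
finger_force: 0.0
```

Call:
step_arm(
  commands=[
    [0,0,0,0],
    [0,0,0,0],
    [0,0,0,0],
    [0,0,0,0],
    [0,0,0,0],
    [0,0,0,0],
  ],
  grip=1,
)

```text
time: 28.4
tool_pos: [0.5233, 0.3297, 0.0421]
orientation: [2.137, 2.302, 0.002]
contact_force: [-1.4, -0.9, 8.7]
finger_gap: 0.0639
finger_force: 31.2
```

Call:
step_arm(
  commands=[
    [0,0,-1,0],
    [0,0,-2,0],
    [0,0,-2.5,0],
    [0,0,-2.5,0],
    [0,0,-2.5,0],
    [0,0,-1,0],
    [0,0,0,0],
  ],
)

```text
time: 29.1
tool_pos: [0.5236, 0.3299, 0.1578]
orientation: [2.137, 2.302, 0.005]
contact_force: [0.7, -0.0, -1.2]
finger_gap: 0.0636
finger_force: 33.7
```

```bash
python3 -c "
from h import *
plan(.5965,-.0384,.155,4.3)"
```

```text
t 29.1 yaw 4.2 q6 0.44 | turn -0.001  shift [-37.27   4.5    0.24] cm  norm 37.5 | tilt -1.0000
```

Call:
step_arm(
  commands=[
    [-3.1,0.37,0,0],
    [-3.1,0.37,0,0],
    [-3.1,0.37,0,0],
    [-3.1,0.37,0,0],
    [-3.1,0.37,0,0],
    [-3.1,0.37,0,0],
    [-3.1,0.37,0,0],
    [-3.1,0.37,0,0],
    [-3.1,0.37,0,0],
    [-3.1,0.37,0,0],
    [-3.1,0.37,0,0],
    [-3.1,0.37,0,0],
    [0,0,0,0],
    [0,0,0,0],
  ],
)

```text
time: 30.5
tool_pos: [0.594, -0.0388, 0.1548]
orientation: [-2.139, -2.299, 0.002]
contact_force: [0.5, 0.0, -1.9]
finger_gap: 0.0639
finger_force: 33.7
```

```bash
python3 -c "
from h import *
p,d=robot.grab_frame('scene')
cv2.imwrite('pics/s9.png',cv2.resize(p[140:270,230:360,::-1],None,fx=4.5,fy=4.5,interpolation=cv2.INTER_CUBIC))
plan(.596,-.038,.13,4.3)"
```

```text
t 30.6 yaw 4.2 q6 -0.19 | turn -0.002  shift [-0.01  0.21  2.5 ] cm  norm 2.5 | tilt -1.0000
```

View pics/s9.png

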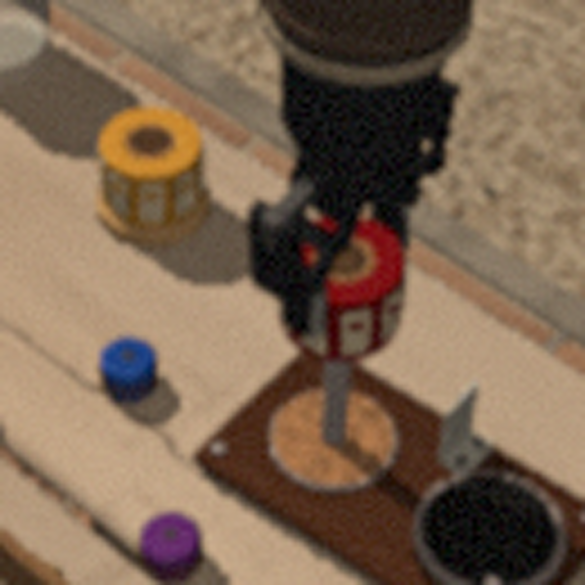

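The spindle is bare. Its seat disc is centred at scene (304,237.3), and the held red roll's hole is at (307,198).

```bash
python3 -c "
from h import *
print(plane('scene',[(304,237.3)],.020),plane('scene',[(307.3,198.2)],.170),plane('scene',[(304.4,237.5)],.020))"
```

```text
[[ 0.5955702  -0.03863141  0.02      ]] [[ 0.59227672 -0.04269963  0.17      ]] [[ 0.59579088 -0.0397909   0.02      ]]
```

Call:
step_arm(
  commands=[
    [0.05,0.2,1,0],
    [0,0,1,0],
    [0,0,0.5,0],
    [0,0,0,0],
    [0,0,0.5,0],
    [0,0,0.5,0],
    [0,0,0.5,0],
    [0,0,0,0],
  ],
)

```text
time: 31.35
tool_pos: [0.5961, -0.0376, 0.1153]
orientation: [-2.137, -2.301, 0.001]
contact_force: [0.3, -0.3, -1.4]
finger_gap: 0.0635
finger_force: 33.7
```

Call:
step_arm(
  commands=[
    [0,0,0.5,0],
    [0,0,0.5,0],
    [0,0,0.5,0],
    [0,0,0,0],
  ],
)

```text
time: 31.75
tool_pos: [0.5961, -0.0376, 0.1002]
orientation: [-2.137, -2.301, 0.001]
contact_force: [0.5, 0.7, -0.2]
finger_gap: 0.0638
finger_force: 33.7
```

Call:
step_arm(
  commands=[
    [0,0,1,0],
    [0,0,1,0],
    [0,0,1,0],
    [0,0,1,0],
    [0,0,0.6,0],
    [0,0,0,0],
    [0,0,0,0],
  ],
)

```text
time: 32.45
tool_pos: [0.5966, -0.0376, 0.0549]
orientation: [-2.138, -2.302, 0.0]
contact_force: [0.2, -0.4, -0.6]
finger_gap: 0.0634
finger_force: 33.7
```

Call:
step_arm(
  commands=[
    [0,0,0.2,0],
    [0,0,0.1,0],
    [0,0,0.1,0],
    [0,0,0,0],
    [0,0,0,0],
  ],
)

```text
time: 32.95
tool_pos: [0.5966, -0.0377, 0.0511]
orientation: [2.138, 2.302, 0.0]
contact_force: [0.1, 0.1, -2.3]
finger_gap: 0.0632
finger_force: 33.7
```

Call:
step_arm(
  commands=[
    [0,0,0.1,0],
    [0,0,0,0],
    [0,0,0,0],
  ],
)

```text
time: 33.25
tool_pos: [0.5967, -0.0377, 0.0502]
orientation: [2.138, 2.302, 0.0]
contact_force: [-1.0, -0.1, 3.5]
finger_gap: 0.0634
finger_force: 34.0
```

Call:
step_arm(
  commands=[
    [0,0,0.05,0],
    [0,0,0,0],
  ],
)

```text
time: 33.45
tool_pos: [0.5967, -0.0377, 0.0501]
orientation: [2.137, 2.302, 0.0]
contact_force: [-3.7, -0.4, 12.4]
finger_gap: 0.0635
finger_force: 34.8
```

Call:
step_arm(
  commands=[
    [0,0,0,0],
    [0,0,0,0],
    [0,0,0,0],
    [0,0,-1,0],
    [0,0,-2,0],
    [0,0,-3,0],
    [0,0,-3,0],
    [0,0,-1.5,0],
    [0,0,0,0],
  ],
  grip=-0.85,
)

```text
time: 34.35
tool_pos: [0.598, -0.0378, 0.1575]
orientation: [2.135, 2.3, 0.004]
contact_force: [0.3, -0.3, -0.2]
finger_gap: 0.0788
finger_force: 0.0
```

```bash
python3 -c "
from h import *
p,d=robot.grab_frame('scene');np.save('pics/s10.npy',p)
m=mask(p,(0,150,50),(9,255,255),(305,225),22);ys,xs=np.nonzero(m);print(m.sum(),xs.min(),xs.max(),ys.min(),ys.max(),*far('scene',m,.065,.032))
plan(.4691,-.3749,.14,-17.5)"
```

```text
534 283 326 216 246 [ 0.5933 -0.0379] 25 [0.031  0.0012]
t 34.4 yaw 4.2 q6 -0.19 | turn 0.379  shift [-36.01  -2.09   1.57] cm  norm 36.1 | tilt -1.0000
```

Call:
step_arm(
  commands=[
    [0,0,0,0.127],
    [0,0,0,0.127],
    [0,0,0,0.125],
    [-3,-0.17,0.13,0],
    [-3,-0.17,0.13,0],
    [-3,-0.17,0.13,0],
    [-3,-0.17,0.13,0],
    [-3,-0.17,0.13,0],
    [-3,-0.17,0.13,0],
    [-3,-0.17,0.13,0],
    [-3,-0.17,0.13,0],
    [-3,-0.17,0.13,0],
    [-3,-0.17,0.13,0],
    [-3,-0.17,0.13,0],
    [-3,-0.17,0.13,0],
    [0,0,0,0],
    [0,0,0,0],
    [0,0,0,0],
  ],
  grip=0.05,
)

```text
time: 36.2
tool_pos: [0.4689, -0.3739, 0.1383]
orientation: [-2.532, -1.858, 0.0]
contact_force: [-0.3, 0.4, -0.0]
finger_gap: 0.0406
finger_force: 0.0
```

```bash
python3 -c "
from h import *
plan(.4691,-.3749,.0242,-17.5)"
```

```text
t 36.2 yaw -17.5 q6 -0.42 | turn 0.001  shift [-0.09  0.06 11.41] cm  norm 11.4 | tilt -1.0000
```

Call:
step_arm(
  commands=[
    [-0.08,0,2.5,0],
    [0,0,2.5,0],
    [0,0,2.5,0],
    [0,0,2,0],
    [0,0,1,0],
    [0,0,0.6,0],
    [0,0,0.2,0],
    [0,0,0,0],
    [0,0,0,0],
  ],
)

```text
time: 37.1
tool_pos: [0.4692, -0.376, 0.0267]
orientation: [2.532, 1.857, 0.0]
contact_force: [-0.4, 0.5, 0.1]
finger_gap: 0.0403
finger_force: 0.0
```

Call:
step_arm(
  commands=[
    [0.11,0,0.2,0],
    [0,0,0.05,0],
    [0,0,0,0],
  ],
)

```text
time: 37.4
tool_pos: [0.4691, -0.3746, 0.0235]
orientation: [2.533, 1.858, 0.0]
contact_force: [-0.1, -0.6, -0.3]
finger_gap: 0.0405
finger_force: 0.0
```

Call:
step_arm(
  commands=[
    [0,0,0,0],
    [0,0,0,0],
    [0,0,0,0],
    [0,0,0,0],
    [0,0,0,0],
  ],
  grip=1,
)

```text
time: 37.9
tool_pos: [0.4692, -0.3747, 0.0237]
orientation: [2.533, 1.858, 0.0]
contact_force: [-1.2, 2.1, 5.3]
finger_gap: 0.029
finger_force: 29.1
```

Call:
step_arm(
  commands=[
    [0,0,-1,0],
    [0,0,-2,0],
    [0,0,-3,0],
    [0,0,-3,0],
    [0,0,-4,0],
    [0,0,0,0],
  ],
)

```text
time: 38.5
tool_pos: [0.4712, -0.3764, 0.1589]
orientation: [2.527, 1.854, 0.003]
contact_force: [-0.3, -0.7, -1.4]
finger_gap: 0.0285
finger_force: 29.8
```

```bash
python3 -c "
from h import *
plan(.5963,-.0384,.15,4.3)"
```

```text
t 38.5 yaw -17.5 q6 -0.42 | turn -0.380  shift [32.78 15.    0.79] cm  norm 36.1 | tilt -1.0000
```

Call:
step_arm(
  commands=[
    [0,0,0,-0.127],
    [0,0,0,-0.127],
    [0,0,0,-0.126],
    [2.72,1.26,0,0],
    [2.72,1.26,0,0],
    [2.72,1.26,0,0],
    [2.72,1.26,0,0],
    [2.72,1.26,0,0],
    [2.72,1.26,0,0],
    [2.72,1.26,0,0],
    [2.72,1.26,0,0],
    [2.72,1.26,0,0],
    [2.72,1.26,0,0],
    [2.72,1.26,0,0],
    [2.72,1.26,0,0],
    [0,0,0,0],
    [0,0,0,0],
    [0,0,0,0],
  ],
)

```text
time: 40.3
tool_pos: [0.595, -0.0384, 0.1534]
orientation: [-2.137, -2.303, 0.001]
contact_force: [0.3, -0.1, -0.7]
finger_gap: 0.0285
finger_force: 29.8
```

```bash
python3 -c "
from h import *
plan(.5963,-.0384,.12,4.3)"
```

```text
t 40.3 yaw 4.3 q6 -0.19 | turn -0.000  shift [-0.01  0.13  3.34] cm  norm 3.3 | tilt -1.0000
```

Call:
step_arm(
  commands=[
    [0,0.08,1.5,0],
    [0,0,1.5,0],
    [0,0,0.2,0],
    [0,0,0,0],
    [0,0,0,0],
  ],
)

```text
time: 40.8
tool_pos: [0.5964, -0.0381, 0.1215]
orientation: [2.137, 2.303, 0.0]
contact_force: [-0.1, 0.2, -0.5]
finger_gap: 0.0282
finger_force: 29.8
```

Call:
step_arm(
  commands=[
    [-0.03,0,0.4,0],
    [0,0,0.4,0],
    [0,0,0.3,0],
    [0,0,0.3,0],
    [0,0,0,0],
  ],
)

```text
time: 41.3
tool_pos: [0.596, -0.038, 0.1069]
orientation: [-2.136, -2.303, 0.001]
contact_force: [0.1, 0.3, -1.1]
finger_gap: 0.0287
finger_force: 29.8
```

Call:
step_arm(
  commands=[
    [0,0,0.4,0],
    [0,0,0.4,0],
    [0,0,0.4,0],
    [0,0,0.3,0],
    [0,0,0,0],
  ],
)

```text
time: 41.8
tool_pos: [0.5959, -0.038, 0.0918]
orientation: [-2.136, -2.303, 0.001]
contact_force: [0.6, 0.0, -0.9]
finger_gap: 0.0289
finger_force: 29.8
```

On the spindle without force. Down the last ~5 mm.

Call:
step_arm(
  commands=[
    [0,0,0.2,0],
    [0,0,0.2,0],
    [0,0,0.1,0],
    [0,0,0,0],
    [0,0,0,0],
  ],
)

```text
time: 42.3
tool_pos: [0.5963, -0.0381, 0.0874]
orientation: [2.137, 2.303, 0.0]
contact_force: [-0.4, -0.7, -0.0]
finger_gap: 0.0284
finger_force: 29.8
```

Call:
step_arm(
  commands=[
    [0,0,0.1,0],
    [0,0,0,0],
    [0,0,0,0],
  ],
)

```text
time: 42.6
tool_pos: [0.5965, -0.0381, 0.0866]
orientation: [2.136, 2.303, 0.0]
contact_force: [0.0, -0.1, 1.6]
finger_gap: 0.0286
finger_force: 30.1
```

Contact. Release and lift.

Call:
step_arm(
  commands=[
    [0,0,0.05,0],
    [0,0,0,0],
  ],
)

```text
time: 42.8
tool_pos: [0.5965, -0.0381, 0.0865]
orientation: [2.136, 2.303, 0.0]
contact_force: [-1.8, 0.6, 10.4]
finger_gap: 0.0286
finger_force: 30.8
```

Call:
step_arm(
  commands=[
    [0,0,0,0],
    [0,0,0,0],
    [0,0,0,0],
    [0,0,-1,0],
    [0,0,-2,0],
    [0,0,-3,0],
    [0,0,-1.5,0],
    [0,0,0,0],
    [0,0,0,0],
  ],
  grip=0.05,
)

```text
time: 43.7
tool_pos: [0.5964, -0.0381, 0.1614]
orientation: [2.136, 2.303, 0.001]
contact_force: [0.7, 0.1, -0.4]
finger_gap: 0.0404
finger_force: 0.0
```

```bash
python3 -c "
from h import *
p,d=robot.grab_frame('scene');np.save('pics/s11.npy',p)
cv2.imwrite('pics/s11.png',np.hstack([cv2.resize(p[180:270,260:350,::-1],None,fx=4.3,fy=4.3,interpolation=cv2.INTER_CUBIC),cv2.resize(p[300:390,330:420,::-1],None,fx=4.3,fy=4.3,interpolation=cv2.INTER_CUBIC)]))
plan(.4935,-.3086,.14,-17.5)"
```

```text
t 43.8 yaw 4.3 q6 -0.19 | turn 0.380  shift [-28.89  -1.64   2.07] cm  norm 29.0 | tilt -1.0000
```

View pics/s11.png

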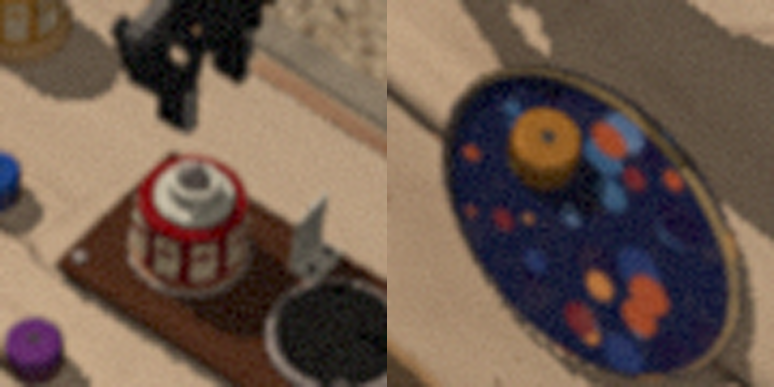

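The plate is seated hub up on the red roll with the spindle tip in its bore (305,222), and the weight is still at (367,331). Fetch the weight.

Call:
step_arm(
  commands=[
    [0,0,0,0.127],
    [0,0,0,0.127],
    [0,0,0,0.126],
    [-2.89,-0.16,0,0],
    [-2.89,-0.16,0,0],
    [-2.89,-0.16,0,0],
    [-2.89,-0.16,0,0],
    [-2.89,-0.16,0,0],
    [-2.89,-0.16,0,0],
    [-2.89,-0.16,0,0],
    [-2.89,-0.16,0,0],
    [-2.89,-0.16,0,0],
    [-2.89,-0.16,0,0],
    [0,0,2,0],
    [0,0,2,0],
    [0,0,2,0],
    [0,0,2,0],
    [0,0,0,0],
    [0,0,0,0],
  ],
  grip=-0.25,
)

```text
time: 45.65
tool_pos: [0.4938, -0.3086, 0.0804]
orientation: [-2.532, -1.857, 0.001]
contact_force: [-0.7, -0.3, -0.1]
finger_gap: 0.0531
finger_force: 0.0
```

```bash
python3 -c "
from h import *
plan(.4935,-.3086,.022,-17.5)"
```

```text
t 45.6 yaw -17.5 q6 -0.31 | turn 0.000  shift [-0.01 -0.02  5.84] cm  norm 5.8 | tilt -1.0000
```

Call:
step_arm(
  commands=[
    [0,0,2,0],
    [0,0,2,0],
    [0,0,1,0],
    [0,0,0.5,0],
    [0,0,0.2,0],
    [0,0,0,0],
    [0,0,0,0],
  ],
)

```text
time: 46.35
tool_pos: [0.4946, -0.3092, 0.0246]
orientation: [2.532, 1.858, 0.0]
contact_force: [-0.8, 0.5, -0.0]
finger_gap: 0.0535
finger_force: 0.0
```

Call:
step_arm(
  commands=[
    [0,0,0,0],
    [0,0,0,0],
    [0,0,0,0],
    [0,0,0,0],
    [0,0,0,0],
    [0,0,0,0],
  ],
  grip=1,
)

```text
time: 46.95
tool_pos: [0.4945, -0.3091, 0.0246]
orientation: [2.532, 1.858, 0.0]
contact_force: [-0.6, 1.1, 7.6]
finger_gap: 0.0328
finger_force: 29.0
```

Call:
step_arm(
  commands=[
    [0,0,-1,0],
    [0,0,-2,0],
    [0,0,-3,0],
    [0,0,-4,0],
    [0,0,-4,0],
    [0,0,0,0],
    [0,0,0,0],
  ],
)

```text
time: 47.65
tool_pos: [0.4945, -0.3091, 0.1651]
orientation: [2.531, 1.857, 0.001]
contact_force: [-0.3, 0.7, -2.7]
finger_gap: 0.0325
finger_force: 30.3
```

```bash
python3 -c "
from h import *
plan(.5962,-.037,.16,4.3)"
```

```text
t 47.6 yaw -17.5 q6 -0.31 | turn -0.380  shift [26.37 12.18  0.5 ] cm  norm 29.1 | tilt -1.0000
```

Call:
step_arm(
  commands=[
    [0,0,0,-0.127],
    [0,0,0,-0.127],
    [0,0,0,-0.126],
    [2.64,1.22,0,0],
    [2.64,1.22,0,0],
    [2.64,1.22,0,0],
    [2.64,1.22,0,0],
    [2.64,1.22,0,0],
    [2.64,1.22,0,0],
    [2.64,1.22,0,0],
    [2.64,1.22,0,0],
    [2.64,1.22,0,0],
    [2.64,1.22,0,0],
    [0,0,1,0],
    [0,0,1,0],
    [0,0,1,0],
    [0,0,0,0],
    [0,0,0,0],
    [0,0,0,0],
  ],
)

```text
time: 49.55
tool_pos: [0.5962, -0.037, 0.1341]
orientation: [2.137, 2.302, 0.0]
contact_force: [-0.1, 0.5, -2.0]
finger_gap: 0.0324
finger_force: 30.3
```

```bash
python3 -c "
from h import *
plan(.596,-.0368,.12,4.3)"
```

```text
t 49.5 yaw 4.3 q6 -0.19 | turn -0.001  shift [ 0.03 -0.02  1.41] cm  norm 1.4 | tilt -1.0000
```

Call:
step_arm(
  commands=[
    [0,0,0.5,0],
    [0,0,0.5,0],
    [0,0,0.4,0],
    [0,0,0.3,0],
    [0,0,0.3,0],
    [0,0,0,0],
    [0,0,0,0],
  ],
)

```text
time: 50.25
tool_pos: [0.5961, -0.0365, 0.1139]
orientation: [-2.136, -2.303, 0.0]
contact_force: [-1.0, -0.3, -2.5]
finger_gap: 0.0325
finger_force: 30.3
```

Call:
step_arm(
  commands=[
    [0,0,0.3,0],
    [0,0,0.2,0],
    [0,0,0.2,0],
    [0,0,0.1,0],
    [0,0,0,0],
    [0,0,0,0],
  ],
)

```text
time: 50.85
tool_pos: [0.5961, -0.0365, 0.1059]
orientation: [2.137, 2.303, 0.0]
contact_force: [0.0, 0.3, -1.7]
finger_gap: 0.0323
finger_force: 30.3
```

Call:
step_arm(
  commands=[
    [0,0,0.1,0],
    [0,0,0,0],
    [0,0,0,0],
  ],
)

```text
time: 51.15
tool_pos: [0.5961, -0.0365, 0.1049]
orientation: [2.136, 2.303, -0.0]
contact_force: [-0.2, -0.1, -1.8]
finger_gap: 0.0325
finger_force: 30.3
```

Call:
step_arm(
  commands=[
    [0,0,0.08,0],
    [0,0,0,0],
    [0,0,0,0],
  ],
)

```text
time: 51.45
tool_pos: [0.5962, -0.0365, 0.1045]
orientation: [2.136, 2.303, 0.0]
contact_force: [-2.0, 0.2, 5.0]
finger_gap: 0.0326
finger_force: 30.9
```

Seated at the expected height. Release and lift.

Call:
step_arm(
  commands=[
    [0,0,0,0],
    [0,0,0,0],
    [0,0,0,0],
    [0,0,-1,0],
    [0,0,-2,0],
    [0,0,-3,0],
    [0,0,-3,0],
    [0,0,-2,0],
    [0,0,0,0],
    [0,0,0,0],
    [0,0,0,0],
  ],
  grip=-0.25,
)

```text
time: 52.55
tool_pos: [0.5955, -0.0365, 0.2135]
orientation: [-2.136, -2.302, 0.001]
contact_force: [0.5, 0.0, -0.5]
finger_gap: 0.0535
finger_force: 0.0
```

```bash
python3 -c "
from h import *
p,d=robot.grab_frame('scene')
cv2.imwrite('pics/s12.png',np.hstack([cv2.resize(p[180:270,260:350,::-1],None,fx=4.3,fy=4.3,interpolation=cv2.INTER_CUBIC),cv2.resize(p[150:250,180:280,::-1],None,fx=3.87,fy=3.87,interpolation=cv2.INTER_CUBIC)]))
m=mask(p,(9,150,90),(20,255,255),(306,216),14);print(far('scene',m,.106,.017))"
```

```text
(array([ 0.5919, -0.0394]), 14, array([0.0158, 0.0008]))
```

View pics/s12.png

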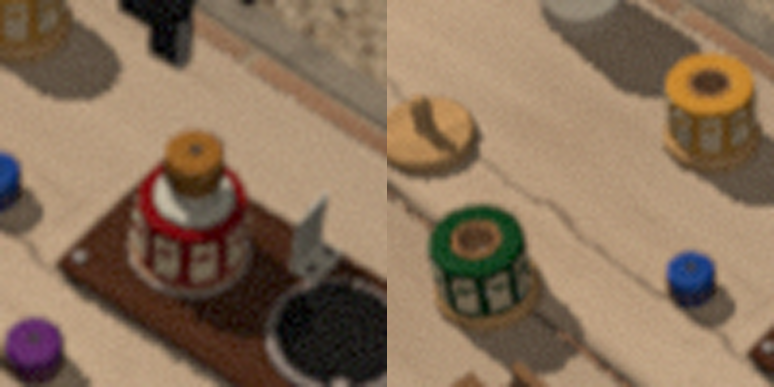

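The weight sits upright on plate and red roll at (305,217), the green roll is on its post at (203,212), and gold is untouched at (263,178). Handing in.

```bash
python3 -c "
from h import *
print(robot.job_done())"
```

```text
the job is handed in; nothing more can be done
None
```

The changeover is done and handed in at about 53 s of the 136 s allowed: the red roll, pressure plate and brass weight are fully down on the spindle, the green roll is on the post that was empty, and the gold roll was left alone; the hand-in call gave no verdict.

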